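# Unload the filter press and hold its platen on the balance

### The arm

A 6-joint arm with a two-finger parallel gripper is mounted at the origin on a cart in front of the work surface, level with it; the furniture and walls round the work are solid. World frame = base frame: x ahead of the robot, y to its left, z up, the work surface at z = 0. Lengths are in mm, angles in degrees, forces in N, time in s.
With the tool pointing down it reaches from about 350 to 925 mm from the base axis. Payload 6.4 kg.
Tool frame: the origin (TCP) lies midway between the tips of the shut fingers; the grasp point (between the pads) lies 19 mm behind it (grip_point_offset is the distance from the TCP to the grasp point, in mm); z points along the fingers, y is the line along which they close (so a half turn about z gives the same grasp; the last joint's range is limited). The gripper opens to 94 mm and grips with 3 to 60 N. Pads are 16 mm wide; open, the fingers measure 119 mm over their backs; the gripper's body (75 mm by 177 mm) begins 78 mm behind the grasp point.
Start: joints at [-87.21, 14.043, 89.255, -0, 76.702, -9.975], TCP at [143.629, -633.944, 205.455] pointing down, gripper open.
Joint ranges: [-179.41, 179.41], [-58.25, 129.5], [7.25, 145.43], [-54.29, 234.29], [11.92, 165.04], [-157.13, 157.13]. Speed limits (degrees/s): [147.25, 147.25, 180, 180, 180, 180].

### API

Orientations are given as [roll, pitch, yaw] about the fixed x, y, z axes, in that order (R = Rz(yaw) Ry(pitch) Rx(roll)).
In Python, from rig import get_state, grab_frame, hand_in, grip_point_offset gives the robot as it stands.
- The arm moves only by the tool play_rows, never from a script. Its arguments are lists of equal length, an entry for each row: "xyz": the shift along the tool's x, y, z in m, a list of three; "twist": the turn, a rotation vector about the tool's x, y, z in rad, a list of three; "grip": the finger opening in m, from 0 to 0.094. A call has 1 to 5 rows; each row shifts and turns the commanded pose from where the row before left it, along the tool's axes as they then stand; what a row does not reach is not made up. A row lasts 1/10 s, in which the tool goes at most 50 mm and 8.59 degrees, less where a joint would pass 70% of its speed; a pose out of reach is approached as far as the arm can. A call with a gripper value outside its range is refused whole. The fingers move at their own pace and stop on an object; "force" is the grip in N (left out, the last holds). Time passes only in rows, so rows that do not move let the fingers close. It gives the time, the measured TCP pose, the force, the opening and the grip force at its end, in the units of the state.
- get_state(): the state, without advancing time (a new reading comes with each control period).
- grab_frame(name): name is "scene" or "side" or "wrist"; returns a dict with "img" (420x560x3 uint8, blue, green, red), "camera_matrix" (3x3 intrinsics, pixels), "k1" (the pictures are not rectified: a ray, as slopes to the right and down, at radius r is drawn at 1 + k1 r^2 times it, then the intrinsics apply), "extrinsics" (4x4, takes a point from world to camera coordinates). Camera axes: x right, y down, z forward; pixel columns grow to the right and rows downward; lengths in mm; the calibration is good to about 2 mm. A picture is of the moment at which its call begins. There is no depth.
- hand_in(): hands the job in; it is judged then, once.
The state is a dict: "time": time; "qpos": joint angles; "joint_vel": joint speeds; "tau": joint torques, N m; "tcp_pos": TCP position; "ee_rot": TCP orientation; "force": force on the tool from outside, world axes, zero at the start; "torque": the same for the moment, N m; "finger_gap": opening from 0.0 (shut) to 1.0 (fully open); "gripper_force": force on a finger pad.
Only numpy, scipy, OpenCV 4.12 (cv2) and the standard library are available. Lean on these libraries where they do the work, as an engineer would, in place of code of your own. Each camera call takes 0.05 s, during which the arm holds its last target. There are 200 camera calls.

### The job

The heated filter press is kept shut by a dead weight that hangs by its hook on the handle bar of the upper platen. Lift the weight up and off the bar and stand it upright on the worktop, clear of the press, letting go of it there while the platen is still shut; do not drop it. Then grip the bar and swing the platen up to its balance point, where it stands straight up over its hinge, and finish while still gripping it there at rest, so that a colleague can change the filter discs with both hands; the platen has no stay, so it must neither fall shut nor go over backwards, and nothing else on the worktop may be disturbed.

Things in the scene. Friction and masses are not known exactly. Their poses are not given: they have to be found in the camera images.
- press: Small heated press, fixed: white housing 132 mm deep (its x), 170 wide (y), grey front panel, two aluminium platens on top (shut: 124 mm high). Origin: centre of its underside, at worktop height; x points from front panel to the hinge behind, y left, z up. Place and yaw vary. Left of the housing (+y), level with housing and bar, the worktop is free for 150 mm from its side.
- platen (a joint): Upper platen: aluminium plate 116 mm long, 150 wide, 12 thick, about 0.65 kg, on a hinge pin along the press's y. 0 = shut, level; grows as its front swings up and back; 1.57 = straight up; stops at 2.4 (fallen over backwards). Plate, bar and pin lie in one plane, so it balances straight up. The hinge turns freely: let go elsewhere, it falls.
- hinge (a point): Middle of the hinge pin, on the press 70 mm behind its origin and 118 mm above the worktop.
- bar (a point): Middle of the platen's handle bar: round steel, 12 mm thick, along the press's y, straight for 104 mm, a leg back to the platen at each end. 177 mm from the hinge pin, 45 mm from the platen's edge, 41 mm from the housing when shut (then 107 mm ahead of the press's origin, 118 mm up). Being round it can turn between fingers. The weight hangs up to 12 mm left or right of its middle.
- weight: Dead weight, about 0.45 kg, 149 mm high: flat-bottomed steel cylinder 40 mm across, 45 high; above it an 8 mm steel hook and a black knob. Origin: centre of its underside, z up. At the start its axes are parallel to the press's and its underside hangs 18 mm above the worktop.
- knob (a point): Middle of the weight's knob, on its axis 133 mm above its underside: an upright cylinder 22 mm in diameter, from 16 mm below to 16 mm above this point.
- hook (a point): Point on the weight's axis 100 mm above its underside; the bar's centre lies here while it hangs. The hook arches over the bar, its front limb (-x) down to the cylinder, its back limb ending 14 mm below this point. To come off, the weight must rise 25 to 35 mm (at about 40 its neck meets the bar from below), then move 50 mm or more along its -x, away from the press, before going higher.
- flask: Conical glass flask, 79 mm in diameter, 132 mm high, standing behind the press; leave it alone. Origin at the centre of its underside.
- filters: Carton 62 x 90 x 48 mm, to the right of the press; leave it alone. Origin at the centre of its underside.
- forceps: Steel forceps 137 mm long, 10 mm high, lying to the right of the press; leave them alone. Origin at the centre of the underside, long axis y.
- beaker: Small glass beaker 58 mm wide, 70 mm high, at the right in front; leave it alone. Origin at the centre of its underside.
- timer: Small countdown timer 62 x 66 x 19 mm, well to the left of the press; leave it alone. Origin at the centre of its underside.
Not all that is in view belongs to the job. Several things have the shape of the weight; the one meant has the colours described above.

How it is judged:
By the outcome, as a careful person would: the job done as asked, in the order asked, and still so for the second after the job is handed in, while the arm keeps its last pose, push and grip.
It also fails if it takes over 64 s, if anything falls off the work surface, if the arm or the gripper's body presses on something with over 40 N, if the wrist force passes 120 N, or if a joint passes its speed limit or range.

## Working session

There is one attempt and no reset: what is moved stays moved. The work goes in short steps, Python scripts to look and compute and a tool call to move; the robot and the scene stay as the last step left them, time stands still between calls to the robot, and variables do not carry over. Pictures are saved under pics/ and viewed, at most 12 in all, crops included, and the job is handed in when it is done.

Besides the shell and the picture viewer there is one more tool, called after "Call:" by a JSON object that holds its "name" and its "arguments". play_rows: Moves the arm, as the interface text tells. Its arguments: {"type":"object","properties":{"xyz":{"type":"array"},"twist":{"type":"array"},"grip":{"type":"array"},"force":{"type":"number"}},"required":["xyz","twist","grip"]}

```bash
mkdir -p pics; ls; python3 - <<'E'
from rig import *
import cv2,numpy as np
s=get_state();print(s, grip_point_offset)
for n in("scene","side"):
    f=grab_frame(n);cv2.imwrite(f"pics/{n}0.png",f["img"]);print(n,f["camera_matrix"],f["k1"],np.round(f["extrinsics"],3))
    np.savez(f"{n}0.npz",img=f["img"],K=f["camera_matrix"],k1=f["k1"],E=f["extrinsics"])
E
```

```text
pics
{'time': 0.0, 'qpos': array([-8.72081097e+01,  1.40833245e+01,  8.93234818e+01, -1.26616752e-03,
        7.66994394e+01, -9.97510704e+00]), 'joint_vel': array([ 0.08130408, -0.09654395, -0.04369678,  0.06848081, -0.11861582,
       -0.06829086]), 'tau': array([ 2.37054235e-03, -4.15837526e+01, -3.14600158e+01,  6.86678546e-02,
        3.32975748e-02, -1.44682194e-04]), 'tcp_pos': array([ 143.61333207, -633.33826671,  204.36762457]), 'ee_rot': array([-1.79895147e+02, -1.71908565e-02,  1.27672740e+01]), 'force': array([-0.38866163,  0.32351645, -0.68024284]), 'torque': array([-0.04191067,  0.00826847,  0.04083079]), 'gripper_force': 0.0, 'finger_gap': 0.9993858207930831} 18.8
scene [[394.3385411    0.         276.50214377]
 [  0.         394.3385411  210.9841762 ]
 [  0.           0.           1.        ]] -0.017701654988954336 [[-5.90000e-01 -8.07000e-01 -6.00000e-03  3.95803e+02]
 [-5.79000e-01  4.29000e-01 -6.93000e-01  3.76049e+02]
 [ 5.62000e-01 -4.06000e-01 -7.21000e-01  9.77822e+02]
 [ 0.00000e+00  0.00000e+00  0.00000e+00  1.00000e+00]]
side [[516.6667437    0.         272.47898111]
 [  0.         516.6667437  211.83335482]
 [  0.           0.           1.        ]] 0.012073658425638996 [[ 1.000000e+00 -1.200000e-02 -1.500000e-02 -5.856020e+02]
 [-1.900000e-02 -5.610000e-01 -8.280000e-01  1.555270e+02]
 [ 2.000000e-03  8.280000e-01 -5.610000e-01  1.548945e+03]
 [ 0.000000e+00  0.000000e+00  0.000000e+00  1.000000e+00]]
```

View pics/scene0.png

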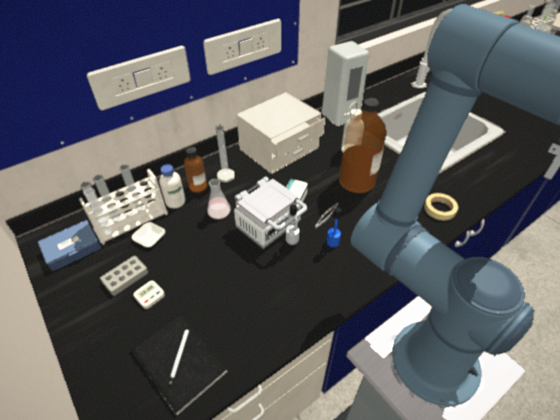

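View pics/side0.png

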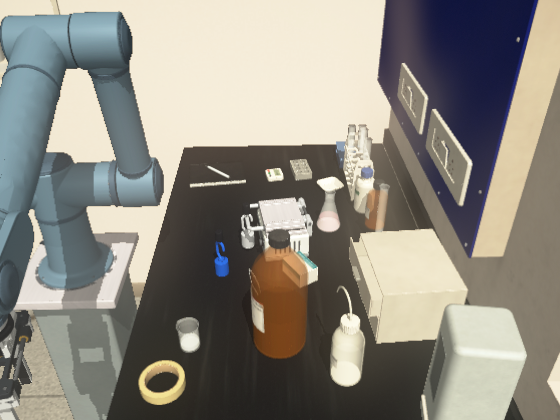

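The scene view shows the press at about (268,210), a steel weight-shaped object hanging on its bar at about (292,232), and a blue one standing at (333,235). In the side view these are at (285,225), (248,235) and (221,262). The steel one on the bar fits the description and the blue one is a decoy. I'll confirm with an enlarged crop.

```bash
cat > h.py <<'E'
import numpy as np,cv2
from scipy.spatial.transform import Rotation as R
def ray(f,u,v):
    K,E=f["K"],f["E"]; d=np.array([float(f["k1"]),0,0,0,0])
    p=cv2.undistortPoints(np.array([[[u,v]]],float),K,d)[0,0]
    Rm,t=E[:3,:3],E[:3,3]; r=Rm.T@np.array([p[0],p[1],1.]); return -Rm.T@t, r/np.linalg.norm(r)
def plane(f,u,v,z):
    c,r=ray(f,u,v); return c+r*(z-c[2])/r[2]
def tri(f,a,g,b):
    c1,r1=ray(f,*a);c2,r2=ray(g,*b)
    s=np.linalg.lstsq(np.c_[r1,-r2],c2-c1,rcond=None)[0]
    p,q=c1+s[0]*r1,c2+s[1]*r2; return (p+q)/2,np.linalg.norm(p-q)
def proj(f,P):
    K,E=f["K"],f["E"]
    return cv2.projectPoints(np.atleast_2d(np.float64(P)),cv2.Rodrigues(E[:3,:3])[0],E[:3,3],K,np.array([float(f["k1"]),0,0,0,0]))[0][:,0]
def load(n): return dict(np.load(n+".npz"))
def grab(n,name):
    from rig import grab_frame
    f=grab_frame(n); f=dict(img=f["img"],K=f["camera_matrix"],k1=f["k1"],E=f["extrinsics"]); np.savez(name+".npz",**f); return f
E
python3 - <<'E'
from h import *
a=load("scene0");b=load("side0")
A=cv2.resize(a["img"][170:260,220:350],None,fx=6,fy=6,interpolation=cv2.INTER_CUBIC)
B=cv2.resize(b["img"][190:285,205:325],None,fx=6,fy=6,interpolation=cv2.INTER_CUBIC)
cv2.imwrite("pics/a.png",A);cv2.imwrite("pics/b.png",B)
E
```

```text
(no output)
```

View pics/a.png

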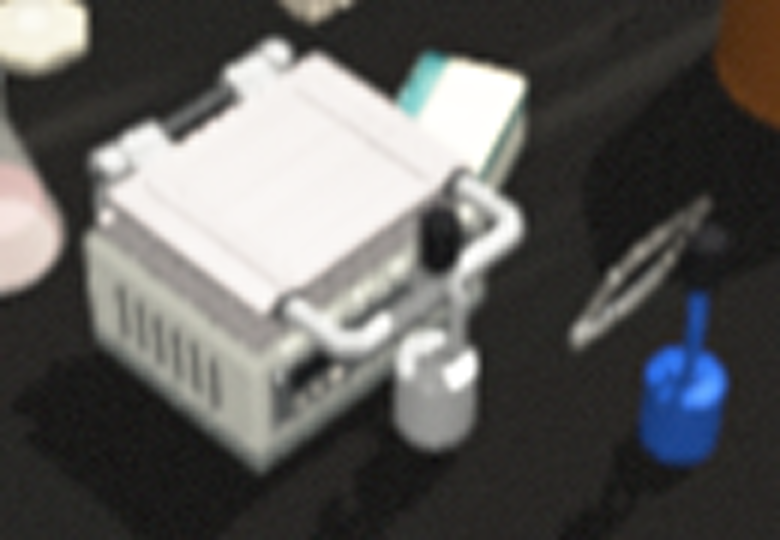

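View pics/b.png

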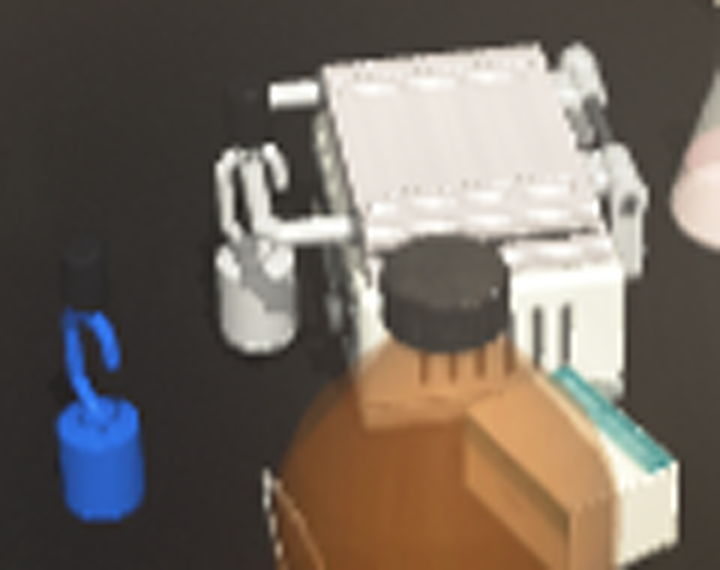

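The crops confirm it: the steel weight with the black knob hangs on the bar, with its knob at crop-A (438,238) and crop-B (248,118). The blue one is the decoy at (685,400) and (100,460). Next I'll triangulate.

```bash
python3 - <<'E'
from h import *
np.set_printoptions(precision=1,suppress=True)
a=load("scene0");b=load("side0")
A=lambda x,y:(220+(x+.5)/6-.5,170+(y+.5)/6-.5)
B=lambda x,y:(205+(x+.5)/6-.5,190+(y+.5)/6-.5)
print("knob",tri(a,A(438,238),b,B(248,118)))
print("cyl bottom front on z=18 A,B",plane(a,*A(435,447),18),plane(b,*B(257,350),18))
c={k:plane(a,*A(*p),124) for k,p in dict(FL=(270,312),FR=(457,180),BL=(105,205),BR=(315,52)).items()}
print(c)
c2={k:plane(b,*B(*p),124) for k,p in dict(FL=(323,68),FR=(365,247),BL=(543,46),BR=(603,235)).items()}
print(c2)
for q in(c,c2):
    d=(q['BR']+q['BL']-q['FL']-q['FR']);e=q['FL']+q['BL']-q['FR']-q['BR']
    print("yaw",np.degrees(np.arctan2(d[1],d[0])),np.degrees(np.arctan2(-e[0],e[1])),np.linalg.norm(d)/2,np.linalg.norm(e)/2,sum(q.values())/4)
print("bar ends scene",plane(a,*A(350,340),118),plane(a,*A(512,232),118))
print("bar right side",plane(b,*B(262,235),118))
print("blue base",tri(a,A(685,400),b,B(100,460)))
E
```

```text
knob (array([513.5,  53.6, 150.8]), np.float64(6.018604607141204))
cyl bottom front on z=18 A,B [499.3  65.5  18. ] [510.2  37.6  18. ]
{'FL': array([546.1, 133. , 124. ]), 'FR': array([564. ,   4.4, 124. ]), 'BL': array([655.3, 158.1, 124. ]), 'BR': array([686.7,   5.1, 124. ])}
{'FL': array([545.9, 135.6, 124. ]), 'FR': array([567.3, -20.6, 124. ]), 'BL': array([659.7, 152.5, 124. ]), 'BR': array([680.1, -14.7, 124. ])}
yaw 6.34658267193449 9.931625537199997 116.75228584706718 142.9416404013111 [613.   75.2 124. ]
yaw 5.7684262041242995 7.359913144609713 113.88223830513768 163.0435626899115 [613.2  63.2 124. ]
bar ends scene [512.9 109.5 118. ] [523.    1.3 118. ]
bar right side [517.9  -1.1 118. ]
blue base (array([439.6, -54.3,  26.1]), np.float64(4.204669078331968))
```

Bar middle ≈ (516,55), press yaw ≈ 7°, knob ≈ (513,54,151). The knob sits at about the right height (151 expected). I'll approach above it.

Call:
{"name": "play_rows", "arguments": {"xyz": [[0,0,-0.02],[0.0255,-0.0375,-0.002],[0.0255,-0.0375,-0.002],[0.0255,-0.0375,-0.002],[0.0255,-0.0375,-0.002]], "twist": [[0,0,0.1],[0,0,0],[0,0,0],[0,0,0],[0,0,0]], "grip": [0.094,0.094,0.08,0.07,0.06]}}

```text
time: 0.6
tcp_pos: [226.9, -470.7, 232.9]
ee_rot: [-179.9, -0.0, 7.0]
force: [0.3, 0.7, 0.3]
finger_gap: 0.783
gripper_force: 0.0
```

Call:
{"name": "play_rows", "arguments": {"xyz": [[0.0255,-0.0375,-0.002],[0.0255,-0.0375,-0.002],[0.0255,-0.0375,-0.002],[0.0255,-0.0375,-0.002],[0.0255,-0.0375,-0.002]], "twist": [[0,0,0],[0,0,0],[0,0,0],[0,0,0],[0,0,0]], "grip": [0.06,0.06,0.06,0.06,0.06]}}

```text
time: 1.1
tcp_pos: [330.4, -269.0, 243.2]
ee_rot: [-180.0, -0.0, 7.0]
force: [0.9, 1.0, -0.2]
finger_gap: 0.636
gripper_force: 0.0
```

Call:
{"name": "play_rows", "arguments": {"xyz": [[0.0255,-0.0375,-0.002],[0.0255,-0.0375,-0.002],[0.0255,-0.0375,-0.002],[0.0255,-0.0375,-0.002],[0.0255,-0.0375,-0.002]], "twist": [[0,0,0],[0,0,0],[0,0,0],[0,0,0],[0,0,0]], "grip": [0.06,0.06,0.06,0.06,0.06]}}

```text
time: 1.6
tcp_pos: [433.9, -67.2, 253.4]
ee_rot: [180.0, -0.0, 7.0]
force: [0.7, -0.5, -0.6]
finger_gap: 0.638
gripper_force: 0.0
```

Call:
{"name": "play_rows", "arguments": {"xyz": [[0.0255,-0.0375,-0.002],[0.0255,-0.0375,-0.002],[0,0,0],[0,0,0]], "twist": [[0,0,0],[0,0,0],[0,0,0],[0,0,0]], "grip": [0.06,0.06,0.06,0.06]}}

```text
time: 2.0
tcp_pos: [474.8, 12.3, 256.9]
ee_rot: [-180.0, 0.1, 7.2]
force: [-0.2, 0.1, -0.3]
finger_gap: 0.638
gripper_force: 0.0
```

```bash
python3 - <<'E'
from h import *
from rig import get_state
s=get_state();print(s['time'],s['tcp_pos'],s['ee_rot'],s['finger_gap'],s['force'])
f=grab("wrist","w1");print(np.round(f["E"],3),f["K"][0,0],f["k1"])
cv2.imwrite("pics/w1.png",f["img"])
E
```

```text
2.0 [474.8160185   12.27400178 256.93557952] [-1.79997586e+02  7.29493644e-02  7.16709647e+00] 0.6383623325326245 [-0.18550184  0.10089572 -0.30854546]
[[ 1.24000e-01 -9.92000e-01  0.00000e+00 -4.54930e+01]
 [-9.63000e-01 -1.20000e-01  2.41000e-01  4.21384e+02]
 [-2.40000e-01 -3.00000e-02 -9.70000e-01  5.54614e+02]
 [ 0.00000e+00  0.00000e+00  0.00000e+00  1.00000e+00]] 352.3594469246726 -0.0450493551703275
```

View pics/w1.png

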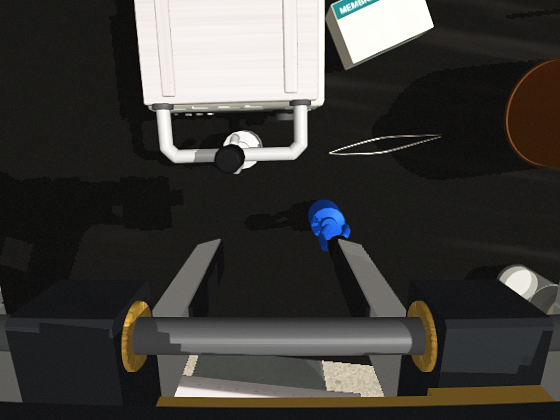

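The wrist view shows the press's front at the top, the bar from (170,155) to (302,153), the knob top at (229,159), and the blue decoy at (327,222) to the right.

```bash
python3 - <<'E'
from h import *
np.set_printoptions(precision=1,suppress=True)
f=load("w1");im=f["img"]
m=(im.max(2)<45).astype(np.uint8)[140:180,205:255]
g=cv2.cvtColor(im,cv2.COLOR_BGR2GRAY)
# bar edges: bright columns profile
for u in(178,190,202,270,280,288):
    col=g[140:175,u].astype(int); on=np.where(col>100)[0]+140; print(u,on.min(),on.max())
for y in range(140,174,2): print("".join("#" if v<40 else "." if v<110 else "o" for v in g[y,200:262]))
print("knob top",plane(f,229.5,158,167))
P=[plane(f,u,v,118) for u,v in((165,156),(303,154),(178,157.5),(288,155))];print(P)
pl=[plane(f,u,v,124) for u,v in((146,106),(324,104))];print(pl)
E
```

```text
178 150 162
190 149 162
202 149 161
270 147 159
280 147 159
288 147 159
#########################ooooooooooooooooooooooooooooooooo.oo.
########################ooooooooooooooooooooooooooooooooooooo.
#######################oooooo..#..ooooooooooooooooooooooooo.oo
#######################..##############ooooooooooooooooooooo.o
##############.....######################.oooooooooooooooooooo
oooooooooooooooooo.########################ooooooooooooooooooo
oooooooooooooooo.##########################.oooooooooooooooooo
ooooooooooooooo.############################oooooooooooooooooo
oooooooooooooo.######################.#######ooooooooooooooooo
oooooooooooooo.#############################.ooooooooooooooooo
ooooooooooooo..#############################oooooooooooooooooo
......######################################ooooooooooooo#####
##########################################.ooooooooooo.#######
########################################.oooooooooo.##########
######################################.ooooooo.###############
#####################################oooo.####################
#################################..ooooo######################
knob top [513.9  56.2 167. ]
[array([503.1, 120.4, 118. ]), array([520.1,  -2.8, 118. ]), array([503.2, 108.6, 118. ]), array([517.5,  10.5, 118. ])]
[array([544.8, 137.2, 124. ]), array([564.8, -14.2, 124. ])]
```

Refined: knob ≈ (511.5,57), yaw ≈ 8°. I'll align above it, then descend.

Call:
{"name": "play_rows", "arguments": {"xyz": [[0.021,-0.02,0],[0.021,-0.0195,0],[0,0,0.03],[0,0,0.03],[0,0,0]], "twist": [[0,0,-0.014],[0,0,0],[0,0,0],[0,0,0],[0,0,0]], "grip": [0.06,0.06,0.06,0.06,0.06]}}

```text
time: 2.55
tcp_pos: [508.4, 55.0, 193.0]
ee_rot: [-179.9, 0.5, 7.7]
force: [0.2, -0.0, -1.5]
finger_gap: 0.635
gripper_force: 0.0
```

```bash
python3 - <<'E'
from h import *
from rig import get_state
s=get_state();print(s['time'],s['tcp_pos'],s['ee_rot'],s['finger_gap'],s['force'])
f=grab("wrist","w2")
cv2.imwrite("pics/w2.png",f["img"]);np.set_printoptions(precision=1,suppress=True)
K=[[511.5,57,z] for z in(167,135)];print(proj(f,K),proj(f,[511.5,58,118]))
E
```

```text
2.55 [508.35087994  54.99870596 192.9506063 ] [-179.88506579    0.50569814    7.69995927] 0.6354400755463495 [ 0.19737948 -0.02859229 -1.49142441]
[[278.2 234.9]
 [278.4 220.4]] [[277.1 214. ]]
```

View pics/w2.png

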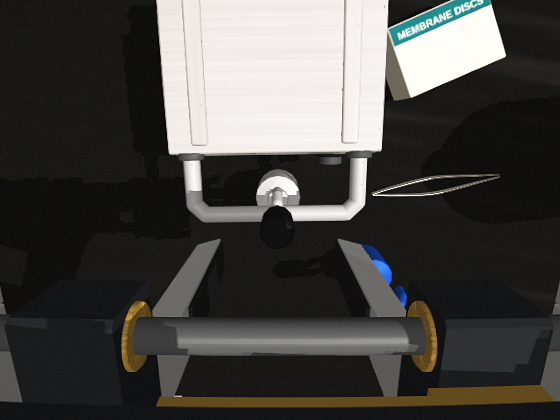

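The knob is at (277,231), centred between the fingers (220 and 338), and the bar runs level at row 213. I'll descend and grip.

Call:
{"name": "play_rows", "arguments": {"xyz": [[0.001,0,0.02],[0,0,0.02],[0,0,0.02],[0,0,0],[0,0,0]], "twist": [[0,0,0],[0,0,0],[0,0,0],[0,0,0],[0,0,0]], "grip": [0.06,0.06,0.06,0.06,0.06]}}

```text
time: 3.1
tcp_pos: [513.5, 55.5, 139.2]
ee_rot: [180.0, -0.1, 7.8]
force: [0.2, 0.2, 0.1]
finger_gap: 0.639
gripper_force: 0.0
```

Call:
{"name": "play_rows", "arguments": {"xyz": [[0,0,0],[0,0,0],[0,0,0],[0,0,0],[0,0,0]], "twist": [[0,0,0],[0,0,0],[0,0,0],[0,0,0],[0,0,0]], "grip": [0.04,0.025,0.015,0.01,0.01], "force": 35}}

```text
time: 3.6
tcp_pos: [512.7, 56.3, 137.7]
ee_rot: [180.0, -0.0, 7.8]
force: [1.0, -0.2, -0.1]
finger_gap: 0.248
gripper_force: 0.1
```

Call:
{"name": "play_rows", "arguments": {"xyz": [[0,0,0],[0,0,0],[0,0,0]], "twist": [[0,0,0],[0,0,0],[0,0,0]], "grip": [0.01,0.01,0.01]}}

```text
time: 3.9
tcp_pos: [512.7, 56.4, 137.6]
ee_rot: [-180.0, -0.0, 7.8]
force: [0.1, 0.6, 1.8]
finger_gap: 0.222
gripper_force: 35.0
```

Gripped, with the opening near 21 mm. I'll lift 30 mm.

Call:
{"name": "play_rows", "arguments": {"xyz": [[0,0,-0.008],[0,0,-0.008],[0,0,-0.007],[0,0,-0.007],[0,0,0]], "twist": [[0,0,0],[0,0,0],[0,0,0],[0,0,0],[0,0,0]], "grip": [0.01,0.01,0.01,0.01,0.01]}}

```text
time: 4.4
tcp_pos: [513.4, 56.2, 168.9]
ee_rot: [180.0, -0.1, 7.8]
force: [0.7, 1.3, -3.9]
finger_gap: 0.228
gripper_force: 35.0
```

Call:
{"name": "play_rows", "arguments": {"xyz": [[0,0,0],[0,0,0]], "twist": [[0,0,0],[0,0,0]], "grip": [0.01,0.01]}}

```text
time: 4.6
tcp_pos: [512.2, 56.3, 167.0]
ee_rot: [-180.0, 0.1, 7.8]
force: [-0.4, -0.8, -5.1]
finger_gap: 0.224
gripper_force: 35.0
```

Call:
{"name": "play_rows", "arguments": {"xyz": [[-0.008,0,0],[-0.015,0,0],[-0.015,0,0],[-0.015,0,0],[-0.012,0,0]], "twist": [[0,0,0],[0,0,0],[0,0,0],[0,0,0],[0,0,0]], "grip": [0.01,0.01,0.01,0.01,0.01]}}

```text
time: 5.1
tcp_pos: [446.6, 47.4, 166.9]
ee_rot: [-180.0, 0.1, 7.8]
force: [0.2, -0.2, -4.5]
finger_gap: 0.225
gripper_force: 35.0
```

Call:
{"name": "play_rows", "arguments": {"xyz": [[-0.005,0,0],[0,0,0],[0,0,0]], "twist": [[0,0,0],[0,0,0],[0,0,0]], "grip": [0.01,0.01,0.01]}}

```text
time: 5.4
tcp_pos: [443.5, 46.7, 167.6]
ee_rot: [180.0, -0.0, 7.8]
force: [-0.1, 0.5, -4.3]
finger_gap: 0.226
gripper_force: 35.0
```

```bash
python3 - <<'E'
from h import *
f=grab("wrist","w3");cv2.imwrite("pics/w3.png",f["img"])
E
```

```text
(no output)
```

View pics/w3.png

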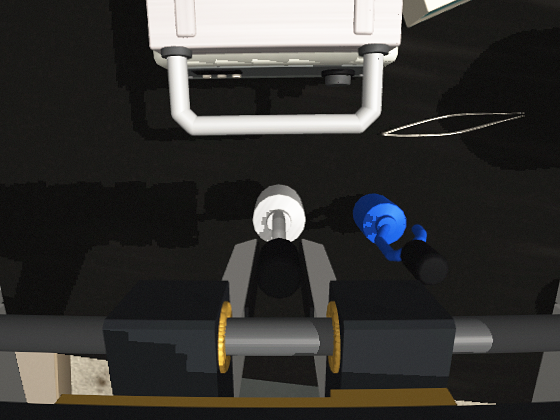

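The weight is off the bar and hanging plumb, with its cylinder at (278,212). The bar is free, from (185,125) to (370,123). I'll carry the weight left and measure the bar from this frame.

Call:
{"name": "play_rows", "arguments": {"xyz": [[0,-0.02,-0.005],[0,-0.03,-0.005],[0,-0.035,0],[0,-0.035,0],[0.01,-0.02,0]], "twist": [[0,0,0],[0,0,0],[0,0,0],[0,0,0],[0,0,0]], "grip": [0.01,0.01,0.01,0.01,0.01]}}

```text
time: 5.95
tcp_pos: [433.2, 189.0, 177.3]
ee_rot: [-180.0, 0.1, 8.0]
force: [0.9, -0.6, -4.5]
finger_gap: 0.223
gripper_force: 35.0
```

Call:
{"name": "play_rows", "arguments": {"xyz": [[0.02,0,0.005],[0.015,0,0.01],[0,0,0.015],[0,0,0.01],[0,0,0]], "twist": [[0,0,0],[0,0,0],[0,0,0],[0,0,0],[0,0,0]], "grip": [0.01,0.01,0.01,0.01,0.01]}}

```text
time: 6.45
tcp_pos: [466.3, 191.1, 134.7]
ee_rot: [180.0, 0.3, 7.8]
force: [0.1, -0.3, -4.9]
finger_gap: 0.223
gripper_force: 35.0
```

```bash
python3 - <<'E'
from h import *
np.set_printoptions(precision=1,suppress=True)
f=load("w3");g=cv2.cvtColor(f["img"],cv2.COLOR_BGR2GRAY)
P=[]
for u in range(205,355,10):
    on=np.where(g[100:150,u]>90)[0]+100; P.append(plane(f,u,(on.min()+on.max())/2,118))
P=np.array(P);k=np.polyfit(P[:,1],P[:,0],1);print("yaw",-np.degrees(np.arctan(k[0])),"res",np.std(P[:,0]-np.polyval(k,P[:,1])))
row=np.where(g[110,150:400]>90)[0]+150;print(row.min(),row.max())
a,b=plane(f,row.min(),110,118),plane(f,row.max(),110,118);m=(a+b)/2;print(a,b,"mid",np.polyval(k,m[1]),m[1],np.linalg.norm(a-b))
print("timer",plane(load("scene0"),149,293,15))
E
```

```text
yaw 8.544567247211592 res 0.11785508126776176
171 381
[511.9 125.8 118. ] [529.8  -5.4 118. ] mid 512.0076203389724 60.21112775176856 132.46421567220014
timer [599.9 494.9  15. ]
```

Call:
{"name": "play_rows", "arguments": {"xyz": [[0,0,0.006],[0,0,0.004],[0,0,0.002],[0,0,0],[0,0,0]], "twist": [[0,0,0],[0,0,0],[0,0,0],[0,0,0],[0,0,0]], "grip": [0.01,0.01,0.01,0.01,0.01]}}

```text
time: 6.95
tcp_pos: [468.9, 191.6, 125.8]
ee_rot: [-180.0, -0.0, 7.8]
force: [-0.1, 0.4, -4.4]
finger_gap: 0.226
gripper_force: 35.0
```

Call:
{"name": "play_rows", "arguments": {"xyz": [[0,0,0.001],[0,0,0],[0,0,0.001],[0,0,0]], "twist": [[0,0,0],[0,0,0],[0,0,0],[0,0,0]], "grip": [0.01,0.01,0.01,0.01]}}

```text
time: 7.35
tcp_pos: [468.7, 191.5, 123.4]
ee_rot: [180.0, 0.0, 7.8]
force: [-0.2, 0.6, -6.2]
finger_gap: 0.226
gripper_force: 35.0
```

Call:
{"name": "play_rows", "arguments": {"xyz": [[0,0,0.001],[0,0,0],[0,0,0.001],[0,0,0]], "twist": [[0,0,0],[0,0,0],[0,0,0],[0,0,0]], "grip": [0.01,0.01,0.01,0.01]}}

```text
time: 7.75
tcp_pos: [468.6, 191.5, 121.3]
ee_rot: [180.0, 0.0, 7.8]
force: [0.5, 0.7, -5.1]
finger_gap: 0.227
gripper_force: 35.0
```

Call:
{"name": "play_rows", "arguments": {"xyz": [[0,0,0.001],[0,0,0],[0,0,0],[0,0,0]], "twist": [[0,0,0],[0,0,0],[0,0,0],[0,0,0]], "grip": [0.01,0.01,0.01,0.01]}}

```text
time: 8.15
tcp_pos: [468.8, 191.6, 120.5]
ee_rot: [-180.0, -0.0, 7.8]
force: [0.8, -0.4, -4.5]
finger_gap: 0.225
gripper_force: 35.0
```

Still hanging. I'll go on in 1 mm steps until contact.

Call:
{"name": "play_rows", "arguments": {"xyz": [[0,0,0.001],[0,0,0],[0,0,0],[0,0,0]], "twist": [[0,0,0],[0,0,0],[0,0,0],[0,0,0]], "grip": [0.01,0.01,0.01,0.01]}}

```text
time: 8.55
tcp_pos: [468.9, 191.6, 119.6]
ee_rot: [-180.0, -0.0, 7.8]
force: [0.0, 0.8, -3.3]
finger_gap: 0.226
gripper_force: 35.0
```

Call:
{"name": "play_rows", "arguments": {"xyz": [[0,0,0.001],[0,0,0],[0,0,0],[0,0,0]], "twist": [[0,0,0],[0,0,0],[0,0,0],[0,0,0]], "grip": [0.01,0.01,0.01,0.01]}}

```text
time: 8.95
tcp_pos: [469.5, 191.7, 119.5]
ee_rot: [-180.0, -0.1, 7.8]
force: [-0.9, 0.1, 5.6]
finger_gap: 0.224
gripper_force: 35.0
```

In contact with the worktop. I'll open, then retreat upward.

Call:
{"name": "play_rows", "arguments": {"xyz": [[0,0,0],[0,0,0],[0,0,0],[0,0,0],[0,0,0]], "twist": [[0,0,0],[0,0,0],[0,0,0],[0,0,0],[0,0,0]], "grip": [0.025,0.03,0.04,0.05,0.05]}}

```text
time: 9.45
tcp_pos: [468.6, 191.5, 118.2]
ee_rot: [180.0, 0.0, 7.8]
force: [-0.2, 0.4, 0.1]
finger_gap: 0.521
gripper_force: 0.0
```

Call:
{"name": "play_rows", "arguments": {"xyz": [[0,0,0],[0,0,-0.01],[0,0,-0.03],[0,0,-0.04],[0,0,-0.03]], "twist": [[0,0,0],[0,0,0],[0,0,0],[0,0,0],[0,0,0]], "grip": [0.05,0.05,0.05,0.05,0.05]}}

```text
time: 9.95
tcp_pos: [469.3, 191.7, 231.6]
ee_rot: [-180.0, -0.2, 7.8]
force: [0.1, 0.5, 0.8]
finger_gap: 0.532
gripper_force: 0.0
```

```bash
python3 - <<'E'
from h import *
from rig import get_state
f=grab("wrist","w4");cv2.imwrite("pics/w4.png",f["img"]);s=get_state();print(s['tcp_pos'],s['ee_rot'],s['qpos'])
E
```

```text
[472.05439718 192.18250535 237.11067875] [-179.98223245   -0.67278801    7.85074156] [ 9.38900787e+00 -7.13079678e+00  1.08068942e+02 -3.05406384e-04
  7.83888319e+01  9.15382217e+01]
```

View pics/w4.png

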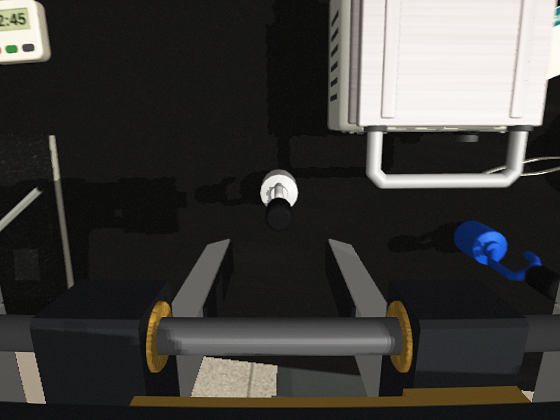

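The weight stands upright at (279,200), released, and the platen is shut with a free bar. I'll turn the tool 90° so that the fingers close across the bar.

Call:
{"name": "play_rows", "arguments": {"xyz": [[0,0,0],[0,0,0],[0,0,0],[0,0,0],[0,0,0]], "twist": [[0,0,-0.14],[0,0,-0.14],[0,0,-0.14],[0,0,-0.14],[0,0,-0.14]], "grip": [0.05,0.05,0.045,0.045,0.045]}}

```text
time: 10.5
tcp_pos: [468.8, 191.6, 229.1]
ee_rot: [180.0, -0.0, 48.3]
force: [0.2, 0.6, -0.4]
finger_gap: 0.479
gripper_force: 0.0
```

Call:
{"name": "play_rows", "arguments": {"xyz": [[0,0,0],[0,0,0],[0,0,0],[0,0,0],[0,0,0]], "twist": [[0,0,-0.14],[0,0,-0.14],[0,0,-0.14],[0,0,-0.14],[0,0,-0.14]], "grip": [0.045,0.045,0.045,0.045,0.045]}}

```text
time: 11.0
tcp_pos: [468.8, 191.6, 229.0]
ee_rot: [180.0, -0.0, 88.4]
force: [0.4, -0.5, -0.5]
finger_gap: 0.482
gripper_force: 0.0
```

Call:
{"name": "play_rows", "arguments": {"xyz": [[0,0,0],[-0.034,0.006,0],[-0.034,0.006,0],[-0.034,0.006,0],[-0.034,0.006,0]], "twist": [[0,0,-0.14],[0,0,-0.041],[0,0,0],[0,0,0],[0,0,0]], "grip": [0.045,0.045,0.045,0.045,0.045]}}

```text
time: 11.5
tcp_pos: [511.4, 58.9, 229.1]
ee_rot: [179.9, 0.0, 98.4]
force: [-0.4, 0.5, 0.1]
finger_gap: 0.48
gripper_force: 0.0
```

Call:
{"name": "play_rows", "arguments": {"xyz": [[0,0,0],[0,0,0],[0,0,0]], "twist": [[0,0,0],[0,0,0],[0,0,0]], "grip": [0.045,0.045,0.045]}}

```text
time: 11.8
tcp_pos: [510.8, 60.9, 228.7]
ee_rot: [180.0, -0.0, 98.5]
force: [-0.5, 1.0, 0.0]
finger_gap: 0.477
gripper_force: 0.0
```

```bash
python3 - <<'E'
from h import *
from rig import get_state
f=grab("wrist","w5");cv2.imwrite("pics/w5.png",f["img"]);s=get_state();print(s['tcp_pos'],s['ee_rot'],s['finger_gap'])
print(proj(f,[[512,60,118],[505,111,118],[520,9,118]]))
E
```

```text
[510.75177475  61.058615   228.59331261] [ 1.79992486e+02 -1.15700819e-02  9.84994305e+01] 0.4799571096602891
[[279.46821428 210.06731159]
 [280.15823253 148.71296863]
 [279.94925786 266.71397667]]
```

View pics/w5.png

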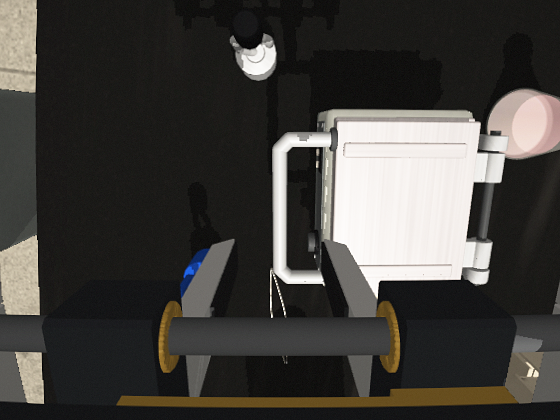

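The bar runs at column 280, midway between the fingers (235 and 325) and parallel to the image rows' normal. The weight is standing at (255,50). I'll narrow the opening and descend.

Call:
{"name": "play_rows", "arguments": {"xyz": [[0,0.001,0.02],[0,0,0.03],[0,0,0.03],[0,0,0.02],[0,0,0]], "twist": [[0,0,0],[0,0,0],[0,0,0],[0,0,0],[0,0,0]], "grip": [0.038,0.036,0.036,0.036,0.036]}}

```text
time: 12.35
tcp_pos: [509.3, 61.5, 125.4]
ee_rot: [-179.6, -0.1, 98.5]
force: [0.4, 0.9, -0.0]
finger_gap: 0.381
gripper_force: 0.0
```

Call:
{"name": "play_rows", "arguments": {"xyz": [[0,0,0.01],[0,0,0.01],[0,0,0.009],[0,0,0],[0,0,0]], "twist": [[0,0,0],[0,0,0],[0,0,0],[0,0,0],[0,0,0]], "grip": [0.036,0.036,0.036,0.036,0.036]}}

```text
time: 12.85
tcp_pos: [512.1, 60.2, 99.5]
ee_rot: [-180.0, -0.0, 98.4]
force: [0.3, -0.0, 0.6]
finger_gap: 0.381
gripper_force: 0.0
```

Call:
{"name": "play_rows", "arguments": {"xyz": [[0,0,0],[0,0,0],[0,0,0],[0,0,0],[0,0,0]], "twist": [[0,0,0],[0,0,0],[0,0,0],[0,0,0],[0,0,0]], "grip": [0.028,0.02,0.012,0.004,0.004], "force": 30}}

```text
time: 13.35
tcp_pos: [511.4, 60.1, 99.7]
ee_rot: [-179.9, 0.0, 98.4]
force: [-5.4, -1.5, 5.6]
finger_gap: 0.12
gripper_force: 30.0
```

Call:
{"name": "play_rows", "arguments": {"xyz": [[0,0,0],[0,0,0],[0,0,0]], "twist": [[0,0,0],[0,0,0],[0,0,0]], "grip": [0.004,0.004,0.004]}}

```text
time: 13.65
tcp_pos: [511.4, 60.1, 99.7]
ee_rot: [-179.9, 0.0, 98.4]
force: [-5.8, -1.2, 5.7]
finger_gap: 0.117
gripper_force: 30.0
```

The bar is gripped, with an opening near 11 mm. Next is the arc, radius 177 mm, in 5° rows with the tool kept pointing down.

Call:
{"name": "play_rows", "arguments": {"xyz": [[0,0.0007,-0.0154],[0,0.002,-0.0153],[0,0.0033,-0.0151],[0,0.0046,-0.0147]], "twist": [[0,0,0],[0,0,0],[0,0,0],[0,0,0]], "grip": [0.004,0.004,0.004,0.004]}}

```text
time: 14.05
tcp_pos: [520.9, 61.5, 159.5]
ee_rot: [-179.7, -0.0, 98.4]
force: [-3.4, -3.0, -3.9]
finger_gap: 0.121
gripper_force: 30.0
```

Call:
{"name": "play_rows", "arguments": {"xyz": [[0,0,0],[0,0,0]], "twist": [[0,0,0],[0,0,0]], "grip": [0.004,0.004]}}

```text
time: 14.25
tcp_pos: [521.1, 61.5, 160.0]
ee_rot: [-179.7, 0.0, 98.4]
force: [-8.0, -3.7, -1.6]
finger_gap: 0.118
gripper_force: 30.0
```

Call:
{"name": "play_rows", "arguments": {"xyz": [[0,0.0059,-0.0143],[0,0.0071,-0.0137],[0,0.0083,-0.013],[0,0.0094,-0.0122],[0,0.0104,-0.0114]], "twist": [[0,0,0],[0,0,0],[0,0,0],[0,0,0],[0,0,0]], "grip": [0.004,0.004,0.004,0.004,0.004]}}

```text
time: 14.75
tcp_pos: [559.9, 67.4, 226.2]
ee_rot: [-179.4, 0.0, 98.4]
force: [-18.3, -3.7, 11.3]
finger_gap: 0.117
gripper_force: 30.0
```

Call:
{"name": "play_rows", "arguments": {"xyz": [[0,0,0],[0,0,0]], "twist": [[0,0,0],[0,0,0]], "grip": [0.004,0.004]}}

```text
time: 14.95
tcp_pos: [561.0, 67.5, 227.5]
ee_rot: [-179.6, 0.0, 98.5]
force: [-18.3, -2.9, 13.3]
finger_gap: 0.119
gripper_force: 30.0
```

The platen is at 45°. The force is about 22 N radially outward, so my arc runs about 2 mm inside the true one. I'll ease it outward and continue.

Call:
{"name": "play_rows", "arguments": {"xyz": [[0,-0.0015,-0.002],[0,0.0114,-0.0104],[0,0.0122,-0.0094],[0,0.013,-0.0083],[0,0,0]], "twist": [[0,0,0],[0,0,0],[0,0,0],[0,0,0],[0,0,0]], "grip": [0.004,0.004,0.004,0.004,0.004]}}

```text
time: 15.45
tcp_pos: [599.5, 73.3, 259.0]
ee_rot: [179.8, 0.0, 98.4]
force: [-8.4, -1.5, 10.5]
finger_gap: 0.118
gripper_force: 30.0
```

Call:
{"name": "play_rows", "arguments": {"xyz": [[0,0,0],[0,0,0]], "twist": [[0,0,0],[0,0,0]], "grip": [0.004,0.004]}}

```text
time: 15.65
tcp_pos: [598.4, 73.0, 258.3]
ee_rot: [179.9, 0.0, 98.4]
force: [-7.6, -1.2, 9.6]
finger_gap: 0.116
gripper_force: 30.0
```

Call:
{"name": "play_rows", "arguments": {"xyz": [[0,0.0137,-0.0081],[0,0.0143,-0.0059],[0,0.0147,-0.0046],[0,0,0],[0,0,0]], "twist": [[0,0,0],[0,0,0],[0,0,0],[0,0,0],[0,0,0]], "grip": [0.004,0.004,0.004,0.004,0.004]}}

```text
time: 16.15
tcp_pos: [641.6, 79.3, 276.4]
ee_rot: [179.7, 0.0, 98.4]
force: [-2.4, -1.2, 7.0]
finger_gap: 0.117
gripper_force: 30.0
```

```bash
python3 - <<'E'
from h import *
from rig import get_state
s=get_state();print(s['time'],s['tcp_pos'],s['ee_rot'],s['force'],s['torque'])
f=grab("side","s2");g=grab("wrist","w6")
A=cv2.resize(f["img"][110:285,190:350],(550,600),interpolation=cv2.INTER_CUBIC);cv2.imwrite("pics/s2.png",A)
E
```

```text
16.15 [641.57492065  79.31111531 276.43380101] [1.79746423e+02 3.87098058e-02 9.84311025e+01] [-2.44025451 -1.17080452  6.98623379] [-0.24084784  0.51327296 -0.01778693]
```

View pics/s2.png

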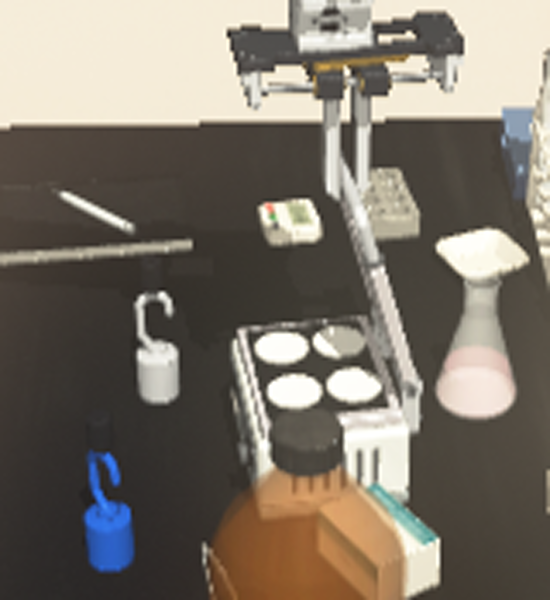

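The platen stands at about 75° with its bar in the fingers near crop (345,170). The weight stands upright at (158,370), and nothing has been disturbed. I'll do the last 15° slowly.

Call:
{"name": "play_rows", "arguments": {"xyz": [[0,0.013,-0.0033],[0,0.012,-0.0016],[0,0.01,-0.0008],[0,0.006,-0.0002],[0,0,0]], "twist": [[0,0,0],[0,0,0],[0,0,0],[0,0,0],[0,0,0]], "grip": [0.004,0.004,0.004,0.004,0.004]}}

```text
time: 16.75
tcp_pos: [682.5, 85.4, 281.4]
ee_rot: [179.7, 0.0, 98.4]
force: [-1.7, -0.3, 5.5]
finger_gap: 0.116
gripper_force: 30.0
```

Call:
{"name": "play_rows", "arguments": {"xyz": [[0,0,0],[0,0,0],[0,0,0]], "twist": [[0,0,0],[0,0,0],[0,0,0]], "grip": [0.004,0.004,0.004]}}

```text
time: 17.05
tcp_pos: [682.0, 85.3, 281.4]
ee_rot: [179.8, 0.0, 98.4]
force: [-1.0, -1.1, 5.5]
finger_gap: 0.121
gripper_force: 30.0
```

Call:
{"name": "play_rows", "arguments": {"xyz": [[0,0.003,0],[0,0.0016,0],[0,0,0],[0,0,0],[0,0,0]], "twist": [[0,0,0],[0,0,0],[0,0,0],[0,0,0],[0,0,0]], "grip": [0.004,0.004,0.004,0.004,0.004]}}

```text
time: 17.55
tcp_pos: [686.5, 86.0, 281.4]
ee_rot: [179.8, 0.0, 98.4]
force: [-0.6, -1.0, 5.4]
finger_gap: 0.12
gripper_force: 30.0
```

```bash
python3 - <<'E'
from h import *
from rig import get_state
np.set_printoptions(precision=1,suppress=True)
s=get_state();print(s['time'],s['tcp_pos'],s['ee_rot'],s['force'])
w=load("w5");print("hinge from w5 (row 205)",plane(w,486,205,118),"bar w5",plane(w,280.5,205,118))
f=grab("scene","c3");g=grab("side","s3")
x,y=s['tcp_pos'][:2]
Ps=[[x,y,118],[x,y,295]];print(proj(f,Ps),proj(g,Ps))
A=cv2.resize(f["img"][110:270,190:330],(520,594),interpolation=cv2.INTER_CUBIC)
B=cv2.resize(g["img"][140:240,260:335],(280,373),interpolation=cv2.INTER_CUBIC)
B=cv2.copyMakeBorder(B,0,594-373,0,0,cv2.BORDER_CONSTANT)
cv2.imwrite("pics/c3.png",np.hstack([A,B]))
E
```

```text
17.55 [686.5  86.  281.4] [179.8   0.   98.4] [-0.6 -1.   5.4]
hinge from w5 (row 205) [687.   90.4 118. ] bar w5 [512.2  64.5 118. ]
[[251.4 189.8]
 [248.1 144.1]] [[305.  210.7]
 [306.3 158.6]]
```

View pics/c3.png

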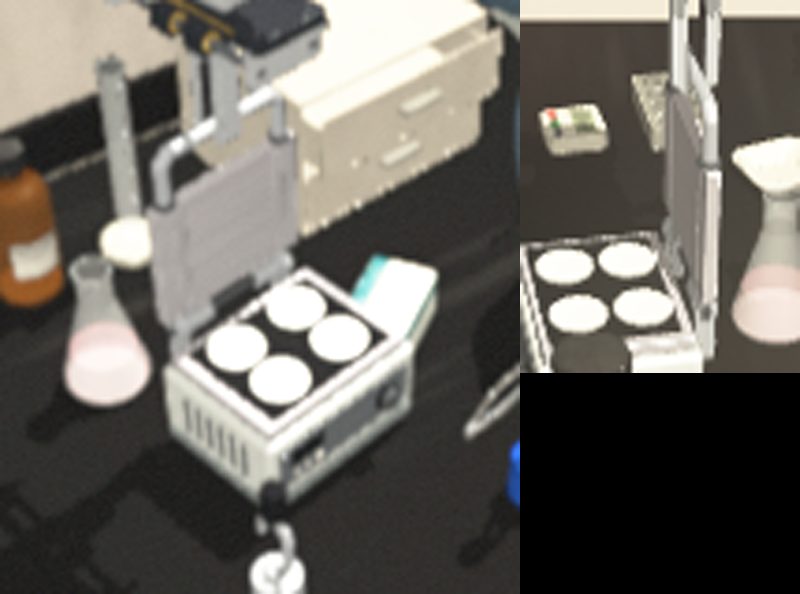

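The platen stands straight up in both views, with its edge vertical at column ~710 in the right-hand crop. The bar is in the fingers, the weight stands clear, and the other things are untouched. An independent hinge reading of x ≈ 687 agrees with the TCP x of 686.5, so I'll hand in.

```bash
python3 -c "
from rig import *
print(get_state()['joint_vel']); print(hand_in())"
```

```text
[-0.10834992 -0.00094947 -0.01038081  0.03435121 -0.05137851 -0.01938585]
the job is handed in; nothing more can be done
None
```

The job is handed in after about 18 s on the robot's clock: the weight stands upright and released to the left of the press, and the arm is still gripping the bar with the platen straight up (within about 1° by camera and arm position) and at rest; no verdict came back.

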